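# Swing the covers of three gel viewers and find the hinge that binds

## Task

The hinge of one of these three gel viewers binds part of the way up. Swing each amber cover up by its handle, feeling the hinge: leave the two good covers standing fully open at their stops, and leave the binding one standing where it begins to bind. Never force it: no box may be lifted off its feet or shoved along the bench, no cover dropped, and the other things stay where they are.

Things in the scene. Friction and masses are not known exactly. Their poses are not given: they have to be found in the camera images.
- viewer_a: gel viewer a (one of three alike, in any order on the bench): pale grey box 150 (x) x 150 (y) x 75 mm high with a dark blue window in its top, about 3 kg, loose on rubber feet. Origin at the centre of its underside; x points to its back (hinge side), y to its left, z up. A pull on the handle along its arc of about 12 N when shut, 9 N at 0.5 rad and 8 N near the top begins to lift its front
- cover_a (a joint): opening angle of this viewer's amber cover, rad: 0 = shut flat, 1.4 = fully open at its stop. About 0.3 kg; hinge friction holds it anywhere. A good one takes a steady 2 to 4 N at the handle (jerks read more), under 2 N held still. The binding one feels the same, then catches somewhere from 0.4 to 0.65 rad: the pull climbs steeply, and stays when held still; past that only the box moves
- hinge_a (a point): middle of the hinge axis of viewer a: 62 mm behind the viewer's origin, 89 mm above the bench; the axis runs along the viewer's y
- handle_a (a point): middle of this cover's black round bar handle: 10 mm thick, straight grip 70 mm long along the viewer's y. When shut it is 99 mm above the bench and 41 mm ahead of the box's front face, free air on both sides and below. It runs on an arc of 178 mm radius about the hinge axis, starting 10 mm above the axis' height. The bar may turn between finger pads
- viewer_b: gel viewer b (one of three alike, in any order on the bench): pale grey box 150 (x) x 150 (y) x 75 mm high with a dark blue window in its top, about 3 kg, loose on rubber feet. Origin at the centre of its underside; x points to its back (hinge side), y to its left, z up. A pull on the handle along its arc of about 12 N when shut, 9 N at 0.5 rad and 8 N near the top begins to lift its front
- cover_b (a joint): opening angle of this viewer's amber cover, rad: 0 = shut flat, 1.4 = fully open at its stop. About 0.3 kg; hinge friction holds it anywhere. A good one takes a steady 2 to 4 N at the handle (jerks read more), under 2 N held still. The binding one feels the same, then catches somewhere from 0.4 to 0.65 rad: the pull climbs steeply, and stays when held still; past that only the box moves
- hinge_b (a point): middle of the hinge axis of viewer b: 62 mm behind the viewer's origin, 89 mm above the bench; the axis runs along the viewer's y
- handle_b (a point): middle of this cover's black round bar handle: 10 mm thick, straight grip 70 mm long along the viewer's y. When shut it is 99 mm above the bench and 41 mm ahead of the box's front face, free air on both sides and below. It runs on an arc of 178 mm radius about the hinge axis, starting 10 mm above the axis' height. The bar may turn between finger pads
- viewer_c: gel viewer c (one of three alike, in any order on the bench): pale grey box 150 (x) x 150 (y) x 75 mm high with a dark blue window in its top, about 3 kg, loose on rubber feet. Origin at the centre of its underside; x points to its back (hinge side), y to its left, z up. A pull on the handle along its arc of about 12 N when shut, 9 N at 0.5 rad and 8 N near the top begins to lift its front
- cover_c (a joint): opening angle of this viewer's amber cover, rad: 0 = shut flat, 1.4 = fully open at its stop. About 0.3 kg; hinge friction holds it anywhere. A good one takes a steady 2 to 4 N at the handle (jerks read more), under 2 N held still. The binding one feels the same, then catches somewhere from 0.4 to 0.65 rad: the pull climbs steeply, and stays when held still; past that only the box moves
- hinge_c (a point): middle of the hinge axis of viewer c: 62 mm behind the viewer's origin, 89 mm above the bench; the axis runs along the viewer's y
- handle_c (a point): middle of this cover's black round bar handle: 10 mm thick, straight grip 70 mm long along the viewer's y. When shut it is 99 mm above the bench and 41 mm ahead of the box's front face, free air on both sides and below. It runs on an arc of 178 mm radius about the hinge axis, starting 10 mm above the axis' height. The bar may turn between finger pads
- white_bottle: white plastic bottle, 66 mm wide, 124 mm high, bystander; origin at the centre of its underside
- wash_bottle: small white bottle with a green cap, 48 mm wide, 98 mm high, bystander; origin at the centre of its underside
- vial_red: small vial with a red cap, 23 mm wide, 52 mm high, bystander; origin at the centre of its underside
- vial_clear: small clear vial with a white cap, 23 mm wide, 52 mm high, bystander; origin at the centre of its underside
- dish: petri dish, 92 mm wide, 15 mm high, bystander; origin at the centre of its underside

How it is judged (in metres and radians):
At the end, for the whole second after the job is handed in: Two covers stand fully open (past 1.25 rad) and the third, the one that cannot be swung up without lifting its box, stands where it begins to bind (0.3 to 0.8 rad); all are at rest and every box is flat on the bench within 20 mm of where it was (((value of joint each of cover_b, cover_c above 1.25 rad and value of joint cover_a between 0.3 and 0.8 rad) or (value of joint each of cover_a, cover_c above 1.25 rad and value of joint cover_b between 0.3 and 0.8 rad) or (value of joint each of cover_a, cover_b above 1.25 rad and value of joint cover_c between 0.3 and 0.8 rad)) and velocity of joint cover_a between -0.05 and 0.05 rad/s and velocity of joint cover_b between -0.05 and 0.05 rad/s and velocity of joint cover_c between -0.05 and 0.05 rad/s and angle between each of viewer_a, viewer_b, viewer_c's own z axis and vertical below 0.02 rad and distance of each of viewer_a, viewer_b, viewer_c from where it was at the start of the episode below 0.02 m); the robot touches nothing.
It fails at once if a box is lifted off its feet (tilted by more than 0.035 rad, about 5 mm at the front) (angle between any of viewer_a, viewer_b, viewer_c's own z axis and vertical above 0.035 rad).
It fails at once if a box is shoved by more than 20 mm (distance of any of viewer_a, viewer_b, viewer_c from where it was at the start of the episode above 0.02 m).
It fails at once if a cover drops (falls faster than 2.5 rad/s) (velocity of joint any of cover_a, cover_b, cover_c below -2.5 rad/s).
It fails at once if a bystander is moved by more than 15 mm (distance of any of white_bottle, wash_bottle, vial_red, vial_clear, dish from where it was at the start of the episode above 0.015 m).
It also fails if it takes over 72 s, if anything falls off the work surface, if the arm or the gripper's body presses on something with over 40 N, if the wrist force passes 120 N, or if a joint passes its speed limit or range.

## Robot

A 7-joint arm with a two-finger parallel gripper is mounted at the origin on a cart in front of the work surface, level with it; the furniture and walls round the work are solid. World frame = base frame: x ahead of the robot, y to its left, z up, the work surface at z = 0. Lengths are in mm, angles in rad, forces in N, time in s.
With the tool pointing down it reaches from about 425 to 825 mm from the base axis. Payload 3.6 kg.
Tool frame: the origin (TCP) lies between the finger pads; the fingertips stand 19 mm ahead of it and the grasp point (between the pads) is the TCP; z points along the fingers, y is the direction in which the jaws open and shut (so a half turn about z gives the same grasp; the last joint's range is limited). The gripper opens to 85 mm and grips with 20 to 120 N. Pads are 22 mm wide; open, the fingers measure 114 mm over their backs; the gripper's body (76 mm by 85 mm) begins 54 mm behind the grasp point. The pads swing forward as they close: fully open they stand 13 mm farther back than shut.
Start: joints at [1.165, 0.615, -0.013, 1.423, 0.008, 1.103, -0.04], TCP at [240.986, -603.647, 250.297] pointing down, gripper open.
Joint ranges: [-3.12, 3.12], [-0.3, 2.06], [-1.34, 1.32], [0.26, 2.42], [-1.36, 4.5], [0.01, 1.98], [-2.84, 2.84]. Speed limits (rad/s): [2.79, 2.79, 3.14, 3.14, 3.14, 3.14, 3.14].

## Interface

Orientations are given as a rotation vector (axis times angle).
In Python, from workcell import ctrl, imaging gives the robot as it stands.
- The arm moves only by the tool move_arm, never from a script. Its argument "commands" is text: rows parted by semicolons, each of 7 numbers parted by spaces: the shift along the tool's x, y, z in mm, then the turn, a rotation vector about the tool's x, y, z in degrees, then the gripper's target within -1 to 1 (shut at 1, half-way at 0, fully open at -1). In form: x y z rx ry rz fingers; .... A call has 1 to 12 rows; each row is the pose to reach, as a shift and turn from the pose measured when the call began, along the tool's axes at that moment; what a row does not reach only later rows make up. A row lasts 1/12 s, in which the tool goes at most 41.7 mm and 7.16 degrees, less where a joint would pass 70% of its speed; a pose out of reach is approached as far as the arm can. A call with a gripper value outside its range is refused whole. The fingers move at their own pace and stop on an object; "squeeze" is the grip in N (left out, the last holds). Time passes only in rows, so rows that repeat a pose let the fingers close. It gives the time, the measured TCP pose, the force and the opening at its end, in the units of the state.
- ctrl.state(): the state, without advancing time (a new reading comes with each control period).
- imaging.grab_frame(name): name is "scene" or "top" or "wrist"; returns the picture (420x560x3 uint8, blue, green, red); there is no depth.
- imaging.get_calibration(name): a dict with "K" (3x3 intrinsics, pixels), "R" (3x3) and "t" (3): a world point X has camera coordinates R X + t; the wrist camera has in their place "mount" (4x4, takes a point from camera to tool coordinates, whose origin is the TCP and whose axes are the flange's). Camera axes: x right, y down, z forward; pixel columns grow to the right and rows downward; lengths in mm; the calibration is good to about 2 mm. A picture is of the moment at which its call begins: read the wrist's pose just before it. get_calibration takes no time and is no camera call.
- ctrl.finish_job(): hands the job in, once; it reports no verdict.
The state is a dict: "clock": time; "joints": joint angles; "qvel": joint speeds; "joint_efforts": joint torques, N m; "position": TCP position; "ee_rot": TCP orientation; "ft_force": force on the tool from outside, world axes, zero at the start; "torque": the same for the moment, N m; "finger_gap": opening from 0.0 (shut) to 1.0 (fully open).
Only numpy, scipy, OpenCV 4.12 (cv2) and the standard library are available. Lean on these libraries where they do the work, as an engineer would, in place of code of your own. Each camera call takes 0.05 s, during which the arm holds its last target. There are 200 camera calls.

## Working session

There is one attempt and no reset: what is moved stays moved. The work goes in short steps, Python scripts to look and compute and a tool call to move; the robot and the scene stay as the last step left them, time stands still between calls to the robot, and variables do not carry over. Pictures are saved under pics/ and viewed, about 8 in all and at most 12, crops included, and the job is handed in when it is done.

Besides the shell and the picture viewer there is one more tool, called after ">>>" as name(argument=value, ...) on one line, values as JSON. move_arm: Moves the arm, as the interface text tells. Its arguments: {"type":"object","properties":{"commands":{"type":"string"},"squeeze":{"type":"number"}},"required":["commands"]}

```bash
mkdir -p pics; ls
python3 - <<'E'
from workcell import ctrl, imaging
import cv2,numpy as np
s=ctrl.state();print(s)
for n in("scene","top"):
    cv2.imwrite(f"pics/{n}0.png",imaging.grab_frame(n))
    c=imaging.get_calibration(n);print(n,c)
print(imaging.get_calibration("wrist"))
E
```

```text
pics
{'clock': 0.0, 'joints': array([ 1.16454041,  0.61594232, -0.01260346,  1.42492213,  0.00810662,
        1.10342394, -0.04039154]), 'qvel': array([-0.0003302 ,  0.00130298,  0.00019853, -0.00127658,  0.00074234,
        0.00084182, -0.00057667]), 'joint_efforts': array([ 4.28752846e-04, -4.69208336e+01,  2.58931490e-01, -1.71030432e+01,
        9.86267463e-03,  9.65919957e-03,  5.68472288e-06]), 'position': array([ 240.6799666 , -603.00994316,  249.1154508 ]), 'ee_rot': array([-3.08256878e+00, -5.92557044e-01,  8.65497294e-04]), 'ft_force': array([ 0.17843951, -0.26662159,  0.0005085 ]), 'torque': array([-0.01245118, -0.01580368,  0.03779096]), 'finger_gap': 1.0011942937244322}
scene {'K': array([[522.15050338,   0.        , 275.30210217],
       [  0.        , 522.15050338, 207.31999424],
       [  0.        ,   0.        ,   1.        ]]), 'R': array([[-6.27710094e-01, -7.78447191e-01, -8.79923199e-05],
       [-3.24131996e-01,  2.61470434e-01, -9.09159866e-01],
       [ 7.07755952e-01, -5.70660304e-01, -4.16447272e-01]]), 't': array([353.07440238, 284.63581146, 965.96543905])
[... 188 characters left out ...]
918, -0.99468092,  0.00304506],
       [-0.97391113,  0.10018596, -0.20361701],
       [ 0.20222889, -0.02392986, -0.97904588]]), 't': array([  42.24713598,  590.66866663, 1114.97843042])}
{'K': array([[371.84859551,   0.        , 276.04494361],
       [  0.        , 371.84859551, 211.53900707],
       [  0.        ,   0.        ,   1.        ]]), 'mount': array([[-9.93518393e-04, -9.51028602e-01, -3.09101296e-01,
         7.77573922e+01],
       [ 9.99999391e-01, -1.09335035e-03,  1.49755646e-04,
        -2.48946912e-01],
       [-4.80377912e-04, -3.09100959e-01,  9.51029109e-01,
        -1.22218880e+02],
       [ 0.00000000e+00,  0.00000000e+00,  0.00000000e+00,
         1.00000000e+00]])}
```

View pics/top0.png

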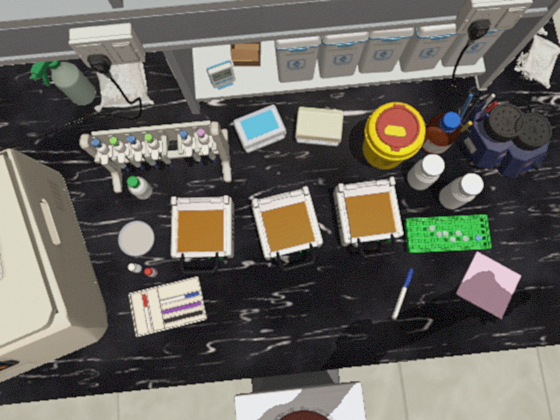

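View pics/scene0.png

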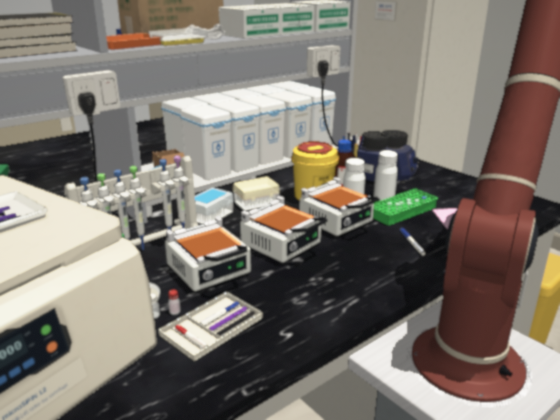

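Run:
```python
import cv2
im=cv2.imread("pics/top0.png")[170:280,160:415]
im=cv2.convertScaleAbs(im,alpha=1.6,beta=20)
cv2.imwrite("pics/crop1.png",cv2.resize(im,None,fx=3.1,fy=3.1,interpolation=cv2.INTER_CUBIC))
```

```text
(no output)
```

View pics/crop1.png

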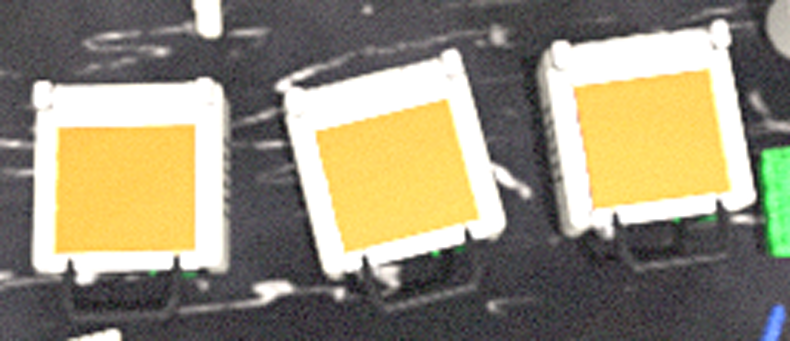

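```bash
cat > h.py <<'E'
import cv2,numpy as np
from workcell import ctrl, imaging
from scipy.spatial.transform import Rotation as Ro
def back(n,uv,z):
    c=imaging.get_calibration(n)
    d=c["R"].T@np.linalg.inv(c["K"])@np.r_[uv,1]; o=-c["R"].T@c["t"]
    return o+d*(z-o[2])/d[2]
def proj(n,X):
    c=imaging.get_calibration(n); p=c["K"]@(c["R"]@np.asarray(X,float)+c["t"]); return p[:2]/p[2]
E
python3 - <<'E'
from h import *
im=cv2.imread("pics/top0.png")
hsv=cv2.cvtColor(im,cv2.COLOR_BGR2HSV)
m=cv2.inRange(hsv,(8,150,90),(25,255,255))
cs,_=cv2.findContours(m,cv2.RETR_EXTERNAL,cv2.CHAIN_APPROX_NONE)
for c in sorted(cs,key=lambda c:cv2.boundingRect(c)[0]):
    if cv2.contourArea(c)<900 or cv2.boundingRect(c)[1]<150: continue
    w=np.array([back("top",p[0],92)[:2] for p in c],np.float32)
    r=cv2.minAreaRect(w); print("amber",np.round(r[0]),np.round(r[1]),round(r[2],1))
    e=r[2]%90; e=e-90 if e>45 else e; a=np.radians(e); x=np.array([np.cos(a),np.sin(a)])
    print("  yaw",round(e,1),"pred handle if amber centre at cover: ",np.round(np.array(r[0])))
for a,b in [((72,308),(175,315)),((380,306),(478,290)),((625,266),(725,259))]:
    P=[back("top",np.array(q)/3.1+[160,170],99)[:2] for q in(a,b)]
    d=P[0]-P[1];print("handle",(P[0]+P[1])/2,np.linalg.norm(d),"yaw",np.degrees(np.arctan2(-d[0],d[1])))
E
```

```text
amber [558. 200.] [109. 100.] 85.6
  yaw -4.4 pred handle if amber centre at cover:  [558. 200.]
amber [547. -16.] [ 99. 109.] 8.3
  yaw 8.3 pred handle if amber centre at cover:  [547. -16.]
amber [ 555. -223.] [100. 109.] 1.9
  yaw 1.9 pred handle if amber centre at cover:  [ 555. -223.]
handle [458.65489616 204.89701751] 80.33521600312433 yaw -9.754951301985738
handle [444.67049053 -32.32064139] 77.38249083235722 yaw 3.3352355071012916
handle [ 452.41460369 -226.9078625 ] 78.76284403601262 yaw -1.8946459925772154
```

```bash
cat >> h.py <<'E'
# viewers: handle x,y (shut), yaw deg
V={"a":[456.5,207,-4.4],"b":[445,-31.5,8.3],"c":[452.5,-226.7,1.9]}
def goal(p,yaw):
    "shift and turn (tool axes) to TCP p, pointing down, jaws (tool y) along viewer x"
    s=ctrl.state(); R=Ro.from_rotvec(s["ee_rot"])
    c,sn=np.cos(np.radians(yaw)),np.sin(np.radians(yaw))
    T=Ro.from_matrix(np.array([[-sn,c,0],[c,sn,0],[0,0,-1.]]).T.T)
    y=np.array([c,sn,0]);z=np.array([0,0,-1.]);T=Ro.from_matrix(np.c_[np.cross(y,z),y,z])
    print("shift",np.round(R.inv().apply(np.array(p)-s["position"]),1),"turn",np.round(np.degrees((R.inv()*T).as_rotvec()),1))
def arc(k,th):
    x,y,w=V[k];w=np.radians(w);f=np.arctan2(10,177.7)
    d=177.7-178*np.cos(th+f)
    return np.array([x+d*np.cos(w),y+d*np.sin(w),89+178*np.sin(th+f)])
E
python3 -c "
from h import *
p=arc('c',0);p[2]=200;goal(p,1.9)"
```

```text
shift [ 336.2 -270.9   49.9] turn [ -0.1  -0.1 -70.1]
```

>>> move_arm(commands="28 -22.5 4 0 0 -5.8 0.1;56 -45 8 0 0 -11.7 0.1;84 -68 12 0 0 -17.5 0.1;112 -90 16 0 0 -23.4 0.1;140 -113 21 0 0 -29.2 0.1;168 -135 25 0 0 -35 0.1;196 -158 29 0 0 -41 0.1;224 -180 33 0 0 -47 0.1;252 -203 37 0 0 -52.6 0.1;280 -226 41 0 0 -58.4 0.1;308 -248 45 0 0 -64.3 0.1;336 -271 50 0 0 -70 0.1", squeeze=20)

```text
clock: 1.1
position: [452.7, -225.3, 199.7]
ee_rot: [-2.181, -2.259, -0.001]
ft_force: [0.5, -0.4, -0.9]
finger_gap: 0.444
```

Run:
```python
from h import *
s=ctrl.state();print(s)
im=imaging.grab_frame("wrist");s2=ctrl.state()
c=imaging.get_calibration("wrist")
def wp(X,s):
    M=c["mount"];X=Ro.from_rotvec(s["ee_rot"]).inv().apply(np.array(X)-s["position"])
    X=M[:3,:3].T@(X-M[:3,3]);p=c["K"]@X;return p[:2]/p[2]
h=arc("c",0);w=np.radians(1.9);y=np.array([-np.sin(w),np.cos(w),0])
for q in(-35,0,35):
    u=wp(h+q*y,s);print(u);cv2.circle(im,tuple(int(v) for v in u),3,(0,0,255),1)
cv2.imwrite("pics/w1.png",im)
p=arc('c',0);goal(p,1.9)
```

```text
{'clock': 1.1, 'joints': array([ 0.67651964,  0.4788928 , -0.37266104,  1.89150829,  0.23063177,
        0.81461842,  0.2178502 ]), 'qvel': array([-0.64939317,  0.13086517, -0.31915974,  0.04952813,  0.26481834,
       -0.10793467,  0.06380665]), 'joint_efforts': array([ 2.50754580e+00, -3.76447141e+01, -2.49226414e+00, -1.28881627e+01,
       -2.13637333e-01,  2.20569265e-01, -1.95898139e-02]), 'position': array([ 452.691232  , -225.3336861 ,  199.66901184]), 'ee_rot': array([-2.18051069e+00, -2.25884108e+00, -1.16075355e-03]), 'ft_force': array([ 0.54486532, -0.40772242, -0.9012252 ]), 'torque': array([0.03094229, 0.00698822, 0.02535263]), 'finger_gap': 0.4440832739790915}
[278.13162001 272.96157761]
[278.28913738 223.50478262]
[278.46168361 169.3292777 ]
shift [-11.6  -5.2 100.1] turn [ 0.2 -0.6  1. ]
```

View pics/w1.png

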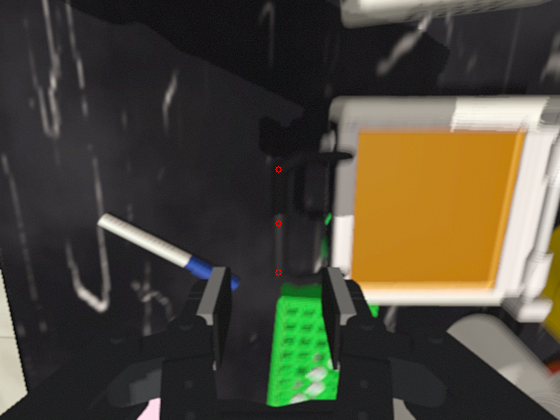

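>>> move_arm(commands="-11.6 -3.2 10 0.2 -0.6 1 0.1;-11.6 -3.2 35 0.2 -0.6 1 0.1;-11.6 -3.2 60 0.2 -0.6 1 0.1;-11.6 -3.2 80 0.2 -0.6 1 0.1;-11.6 -3.2 92 0.2 -0.6 1 0.1;-11.6 -3.2 100 0.2 -0.6 1 0.1;-11.6 -3.2 100 0.2 -0.6 1 0.1;-11.6 -3.2 100 0.2 -0.6 1 0.1")

```text
clock: 1.82
position: [454.5, -226.7, 99.1]
ee_rot: [-2.184, -2.259, 0.002]
ft_force: [-0.5, 0.0, 0.1]
finger_gap: 0.45
```

>>> move_arm(commands="0 0 0 0 0 0 0.4;0 0 0 0 0 0 0.6;0 0 0 0 0 0 0.8;0 0 0 0 0 0 1;0 0 0 0 0 0 1;0 0 0 0 0 0 1", squeeze=20)

```text
clock: 2.32
position: [453.5, -227.1, 99.9]
ee_rot: [-2.184, -2.257, 0.004]
ft_force: [-4.0, -1.0, 6.7]
finger_gap: 0.105
```

```bash
python3 -c "
from h import *
s=ctrl.state();print(s['position'],s['ft_force'],s['torque'],s['finger_gap'],s['qvel'].round(3))
goal(arc('c',0),1.9)"
```

```text
[ 453.51123689 -227.06536131   99.85659664] [-3.96426203 -1.0348044   6.72239977] [ 0.04957215  0.76860544 -0.03659293] 0.10462847886264395 [ 0.002 -0.001  0.    -0.001  0.    -0.002  0.   ]
shift [ 0.4 -1.   0.9] turn [-0.1  0.1 -0. ]
```

```bash
cat >> h.py <<'E'
V["c"]=[453.5,-226.9,1.9]
def st(k,*ths):
    s=ctrl.state();x,y,w=V[k];w=np.radians(w);e=np.array([np.cos(w),np.sin(w),0])
    r=s["position"]-[x,y,89]; rx=177.7-r@e; ph=np.arctan2(r[2],rx); th=ph-np.arctan2(10,177.7)
    f=s["ft_force"];t=np.array([np.sin(ph),np.cos(ph)]);n=np.array([-np.cos(ph),np.sin(ph)]);g=np.array([f@e,f[2]])
    print(f"t={s['clock']:.2f} th={th:.3f} R={np.hypot(rx,r[2]):.1f} pull={-g@t:.1f} radial_out={g@n:.1f} f={f.round(1)} gap={s['finger_gap']:.3f}")
    for h in ths: print(h,end=" ");goal(arc(k,h),V[k][2])
E
python3 -c "
from h import *
st('c',.05,.1,.15,.2,.25,.3)"
```

```text
t=2.32 th=0.005 R=178.0 pull=-6.5 radial_out=4.4 f=[-4.  -1.   6.7] gap=0.105
0.05 shift [ 0.2  0.7 -8. ] turn [-0.1  0.1 -0. ]
0.1 shift [  0.1   1.8 -16.8] turn [-0.1  0.1 -0. ]
0.15 shift [  0.1   3.4 -25.6] turn [-0.1  0.1 -0. ]
0.2 shift [  0.1   5.4 -34.3] turn [-0.1  0.1 -0. ]
0.25 shift [  0.1   7.9 -42.8] turn [-0.1  0.1 -0. ]
0.3 shift [  0.1  10.7 -51.2] turn [-0.1  0.1 -0. ]
```

>>> move_arm(commands="0 0 0 0 0 0 1;0 0.2 -3 0 0 0 1;0 0.7 -8 0 0 0 1;0 1.2 -12.4 0 0 0 1;0 1.8 -16.8 0 0 0 1;0 2.6 -21.2 0 0 0 1;0 3.4 -25.6 0 0 0 1;0 3.4 -25.6 0 0 0 1;0 3.4 -25.6 0 0 0 1")

```text
clock: 3.07
position: [456.8, -227.0, 126.0]
ee_rot: [-2.184, -2.257, 0.005]
ft_force: [-1.6, -0.2, 1.2]
finger_gap: 0.107
```

```bash
python3 -c "
from h import *
st('c',.15,.2,.25,.3,.35)"
```

```text
t=3.07 th=0.153 R=178.3 pull=-0.8 radial_out=1.8 f=[-1.6 -0.2  1.2] gap=0.107
0.15 shift [0.2 0.2 0.6] turn [-0.2  0.1 -0. ]
0.2 shift [ 0.2  2.2 -8.1] turn [-0.2  0.1 -0. ]
0.25 shift [  0.2   4.7 -16.7] turn [-0.2  0.1 -0. ]
0.3 shift [  0.1   7.5 -25.1] turn [-0.2  0.1 -0. ]
0.35 shift [  0.1  10.8 -33.3] turn [-0.2  0.1 -0. ]
```

>>> move_arm(commands="0.1 1 -4 0 0 0 1;0.1 2.2 -8 0 0 0 1;0.1 3.4 -12.4 0 0 0 1;0.1 4.7 -16.7 0 0 0 1;0.1 6.1 -20.9 0 0 0 1;0.1 7.5 -25.1 0 0 0 1;0.1 9.1 -29.2 0 0 0 1;0.1 10.8 -33.3 0 0 0 1;0.1 10.8 -33.3 0 0 0 1;0.1 10.8 -33.3 0 0 0 1")

```text
clock: 3.9
position: [466.9, -226.6, 160.0]
ee_rot: [-2.184, -2.256, 0.007]
ft_force: [-5.3, -0.2, 2.3]
finger_gap: 0.104
```

```bash
python3 -c "
from h import *
st('c',.35,.38,.41,.44)"
```

```text
t=3.90 th=0.352 R=179.0 pull=-0.0 radial_out=5.8 f=[-5.3 -0.2  2.3] gap=0.104
0.35 shift [0.2 0.7 0.7] turn [-0.2  0.1 -0. ]
0.38 shift [ 0.2  2.9 -4.2] turn [-0.2  0.1 -0. ]
0.41 shift [ 0.1  5.2 -9. ] turn [-0.2  0.1 -0. ]
0.44 shift [  0.1   7.7 -13.7] turn [-0.2  0.1 -0. ]
```

```bash
echo 'V["c"][0]=452.2' >> h.py; python3 -c "
from h import *
st('c',.36,.39,.42,.45)"
```

```text
t=3.90 th=0.355 R=177.8 pull=0.0 radial_out=5.8 f=[-5.3 -0.2  2.3] gap=0.104
0.36 shift [ 0.2  0.1 -0.9] turn [-0.2  0.1 -0. ]
0.39 shift [ 0.2  2.4 -5.8] turn [-0.2  0.1 -0. ]
0.42 shift [  0.2   4.7 -10.6] turn [-0.2  0.1 -0. ]
0.45 shift [  0.2   7.2 -15.3] turn [-0.2  0.1 -0. ]
```

>>> move_arm(commands="0.2 1.2 -3.2 0 0 0 1;0.2 2.4 -5.8 0 0 0 1;0.2 2.4 -5.8 0 0 0 1;0.2 2.4 -5.8 0 0 0 1")

```text
clock: 4.23
position: [469.7, -226.5, 166.6]
ee_rot: [-2.185, -2.257, 0.007]
ft_force: [-4.1, -1.0, 2.6]
finger_gap: 0.103
```

```bash
python3 -c "
from h import *
st('c',.39,.42,.45)"
```

```text
t=4.23 th=0.395 R=178.0 pull=-0.5 radial_out=4.9 f=[-4.1 -1.   2.6] gap=0.103
0.39 shift [ 0.2 -0.4  0.8] turn [-0.2  0.2 -0. ]
0.42 shift [ 0.2  2.  -4. ] turn [-0.2  0.2 -0. ]
0.45 shift [ 0.2  4.5 -8.7] turn [-0.2  0.2 -0. ]
```

>>> move_arm(commands="0.2 1 -2.2 0 0 0 1;0.2 2 -4.4 0 0 0 1;0.2 2.4 -5.2 0 0 0 1;0.2 2.4 -5.2 0 0 0 1")

```text
clock: 4.57
position: [472.2, -226.4, 172.0]
ee_rot: [-2.185, -2.257, 0.008]
ft_force: [-3.4, -1.3, -0.7]
finger_gap: 0.108
```

```bash
python3 -c "
from h import *
st('c',.43,.46,.49)"
```

```text
t=4.57 th=0.428 R=178.2 pull=2.2 radial_out=2.8 f=[-3.4 -1.3 -0.7] gap=0.108
0.43 shift [ 0.2  0.3 -0.2] turn [-0.2  0.2 -0. ]
0.46 shift [ 0.1  2.8 -4.9] turn [-0.2  0.2 -0. ]
0.49 shift [ 0.1  5.5 -9.5] turn [-0.2  0.2 -0. ]
```

>>> move_arm(commands="0.2 1 -1.7 0 0 0 1;0.2 2 -3.4 0 0 0 1;0.2 2 -3.4 0 0 0 1;0.2 2 -3.4 0 0 0 1;0.2 2 -3.4 0 0 0 1")

```text
clock: 4.98
position: [474.1, -226.3, 175.5]
ee_rot: [2.185, 2.257, -0.008]
ft_force: [-4.7, -2.9, 0.9]
finger_gap: 0.103
```

```bash
python3 -c "
from h import *
st('c',.46,.48,.51)"
```

```text
t=4.98 th=0.451 R=178.3 pull=1.5 radial_out=4.6 f=[-4.7 -2.9  0.9] gap=0.103
0.46 shift [ 0.1  1.  -1.3] turn [-0.2  0.2 -0. ]
0.48 shift [ 0.1  2.8 -4.4] turn [-0.2  0.2 -0. ]
0.51 shift [ 0.1  5.6 -9. ] turn [-0.2  0.2 -0. ]
```

>>> move_arm(commands="-0.2 1.2 -2.2 0 0 0 1;-0.4 2 -4.4 0 0 0 1;-0.4 2.4 -5.4 0 0 0 1;-0.4 2.4 -5.4 0 0 0 1;-0.4 2.4 -5.4 0 0 0 1")

```text
clock: 5.4
position: [476.2, -226.3, 179.6]
ee_rot: [-2.184, -2.256, 0.008]
ft_force: [-1.4, -2.7, -13.8]
finger_gap: 0.104
```

```bash
echo 'V["c"][0]=451.5' >> h.py;python3 -c "
from h import *
st('c',.49,.52,.55)"
```

```text
t=5.40 th=0.479 R=177.8 pull=12.6 radial_out=-5.7 f=[ -1.4  -2.7 -13.8] gap=0.104
0.49 shift [ 0.2  0.9 -1.8] turn [-0.3  0.1 -0. ]
0.52 shift [ 0.2  3.7 -6.4] turn [-0.3  0.1 -0. ]
0.55 shift [  0.2   6.7 -10.8] turn [-0.3  0.1 -0. ]
```

>>> move_arm(commands="0 -0.5 0.8 0 0 0 1;0 -1 2 0 0 0 1;0 -1 2 0 0 0 1;0 -1 2 0 0 0 1;0 -1 2 0 0 0 1")

```text
clock: 5.82
position: [475.6, -226.3, 178.6]
ee_rot: [-2.185, -2.257, 0.007]
ft_force: [-3.3, -1.4, 1.7]
finger_gap: 0.106
```

```bash
python3 -c "
from h import *
st('c')
cv2.imwrite('pics/s2.png',imaging.grab_frame('scene')[180:300,150:400])"
```

```text
t=5.82 th=0.472 R=177.8 pull=0.2 radial_out=3.8 f=[-3.3 -1.4  1.7] gap=0.106
```

>>> move_arm(commands="0 0.4 -1 0 0 0 1;0 0.8 -1.8 0 0 0 1;0 0.8 -1.8 0 0 0 1;0 0.8 -1.8 0 0 0 1;0 0.8 -1.8 0 0 0 1;0 0.8 -1.8 0 0 0 1")

```text
clock: 6.37
position: [476.1, -226.2, 179.6]
ee_rot: [-2.184, -2.256, 0.008]
ft_force: [-0.3, -2.0, -13.4]
finger_gap: 0.106
```

```bash
python3 -c "
from h import *
st('c')"
```

```text
t=6.37 th=0.478 R=177.9 pull=11.7 radial_out=-6.5 f=[ -0.3  -2.  -13.4] gap=0.106
```

Repeatable: about 12 N held at 0.478 rad, so viewer C binds. I'll back off and release.

>>> move_arm(commands="0 -0.5 1 0 0 0 1;0 -1 2 0 0 0 1;0 -1 2 0 0 0 1;0 -1 2 0 0 0 1;0 -1 2 0 0 0 0.6;0 -1 2 0 0 0 0.2;0 -1 2 0 0 0 0.1;0 -1 2 0 0 0 0.1;0 -1 2 0 0 0 0.1")

```text
clock: 7.12
position: [475.9, -226.0, 177.8]
ee_rot: [-2.184, -2.258, 0.006]
ft_force: [-0.3, -0.6, -0.4]
finger_gap: 0.451
```

```bash
python3 -c "
from h import *
st('c')
p=arc('b',0);p[2]=240;goal(p,8.3)"
```

```text
t=7.12 th=0.469 R=177.2 pull=0.5 radial_out=0.1 f=[-0.3 -0.6 -0.4] gap=0.451
shift [195.3 -24.6 -62.6] turn [-0.2  0.1 -6.4]
```

>>> move_arm(commands="0 0 -20 0 0 0 0.1;0 0 -45 0 0 0 0.1;0 0 -62 0 0 0 0.1;35 -5 -62 0 0 -1 0.1;70 -10 -62 0 0 -2 0.1;105 -14 -62 0 0 -3.5 0.1;140 -18 -62 0 0 -5 0.1;170 -22 -62 0 0 -6.4 0.1;195 -24.6 -50 0 0 -6.4 0.1;195 -24.6 -35 0 0 -6.4 0.1;195 -24.6 -22 0 0 -6.4 0.1;195 -24.6 -22 0 0 -6.4 0.1")

```text
clock: 8.12
position: [443.5, -31.2, 197.8]
ee_rot: [-2.05, -2.375, 0.009]
ft_force: [-0.5, 0.6, -0.1]
finger_gap: 0.452
```

```bash
cat >> h.py <<'E'
def wview(k,fn):
    s=ctrl.state();im=imaging.grab_frame("wrist");c=imaging.get_calibration("wrist")
    h=arc(k,0);w=np.radians(V[k][2]);y=np.array([-np.sin(w),np.cos(w),0])
    M=c["mount"]
    for q in(-35,0,35):
        X=Ro.from_rotvec(s["ee_rot"]).inv().apply(h+q*y-s["position"])
        p=c["K"]@(M[:3,:3].T@(X-M[:3,3]));u=p[:2]/p[2];print(u.round())
        cv2.circle(im,tuple(int(v) for v in u),3,(0,0,255),1)
    im=cv2.convertScaleAbs(im[110:330,180:380],alpha=1.6,beta=30)
    cv2.imwrite(fn,cv2.resize(im,None,fx=2.5,fy=2.5,interpolation=cv2.INTER_CUBIC))
E
python3 -c "
from h import *
wview('b','pics/w2.png')
st('b',0)"
```

```text
[282. 273.]
[282. 223.]
[282. 168.]
t=8.17 th=0.495 R=209.5 pull=-0.0 radial_out=-0.4 f=[ 0.3 -0.1 -0.2] gap=0.452
0 shift [ 0.1  1.2 99.8] turn [-0.3  0.1  0. ]
```

View pics/w2.png

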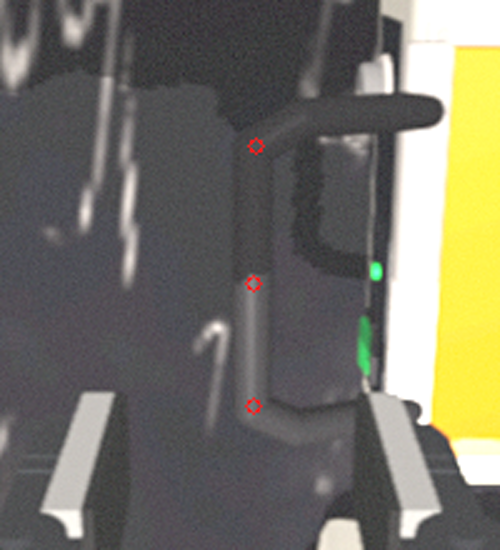

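The projected handle points sit right on bar B, at (282, 168–273) in the wrist image. Next I descend and grip it.

>>> move_arm(commands="0 1 20 -0.3 0 0 0.1;0 1 45 -0.3 0 0 0.1;0 1 70 -0.3 0 0 0.1;0 1 88 -0.3 0 0 0.1;0 1 98 -0.3 0 0 0.1;0 1 100 -0.3 0 0 0.1;0 1 100 -0.3 0 0 0.1;0 1 98 -0.3 0 0 0.5;0 1 98 -0.3 0 0 0.8;0 1 97 -0.3 0 0 1;0 1 97 -0.3 0 0 1;0 1 97 -0.3 0 0 1")

```text
clock: 9.17
position: [445.8, -31.7, 102.5]
ee_rot: [2.052, 2.375, 0.001]
ft_force: [2.0, -0.1, 0.3]
finger_gap: 0.106
```

```bash
python3 -c "
from h import *
st('b',0,.05,.1,.15,.2,.25,.3,.35)"
```

```text
t=9.17 th=0.020 R=177.4 pull=-0.4 radial_out=-1.9 f=[ 2.  -0.1  0.3] gap=0.106
0 shift [ 0.3 -0.8  3.5] turn [0.2 0.1 0. ]
0.05 shift [ 0.3 -0.1 -5.3] turn [0.2 0.1 0. ]
0.1 shift [  0.3   1.1 -14.2] turn [0.2 0.1 0. ]
0.15 shift [  0.3   2.7 -22.9] turn [0.2 0.1 0. ]
0.2 shift [  0.2   4.8 -31.6] turn [0.2 0.1 0. ]
0.25 shift [  0.2   7.3 -40.1] turn [0.2 0.1 0. ]
0.3 shift [  0.2  10.2 -48.5] turn [0.2 0.1 0. ]
0.35 shift [  0.2  13.5 -56.8] turn [0.2 0.1 0. ]
```

>>> move_arm(commands="0.3 0 -3 0 0 0 1;0.3 0.4 -9 0 0 0 1;0.3 1.1 -14.2 0 0 0 1;0.3 2.7 -22.9 0 0 0 1;0.2 4.8 -31.6 0 0 0 1;0.2 7.3 -40.1 0 0 0 1;0.2 10.2 -48.5 0 0 0 1;0.2 13.5 -56.8 0 0 0 1;0.2 13.5 -56.8 0 0 0 1;0.2 13.5 -56.8 0 0 0 1")

```text
clock: 10.0
position: [458.0, -29.9, 159.7]
ee_rot: [2.053, 2.375, -0.001]
ft_force: [-1.2, -1.6, 1.0]
finger_gap: 0.105
```

```bash
python3 -c "
from h import *
st('b',.4,.43,.46,.5,.55)"
```

```text
t=10.00 th=0.350 R=179.1 pull=-0.3 radial_out=1.7 f=[-1.2 -1.6  1. ] gap=0.105
0.4 shift [ 0.2  4.8 -7.7] turn [0.1 0.1 0. ]
0.43 shift [  0.2   7.2 -12.5] turn [0.1 0.1 0. ]
0.46 shift [  0.2   9.8 -17.1] turn [0.1 0.1 0. ]
0.5 shift [  0.2  13.4 -23.3] turn [0.1 0.1 0. ]
0.55 shift [  0.2  18.3 -30.7] turn [0.1 0.1 0. ]
```

>>> move_arm(commands="0.1 2 -4 0 0 0 1;0.1 4.2 -7.7 0 0 0 1;0.1 6.6 -12.5 0 0 0 1;0.1 6.6 -12.5 0 0 0 1;0.1 6.6 -12.5 0 0 0 1")

```text
clock: 10.42
position: [463.5, -29.0, 172.4]
ee_rot: [2.054, 2.376, -0.005]
ft_force: [-4.2, -2.6, 1.9]
finger_gap: 0.106
```

```bash
echo 'V["b"][0]=444.4' >> h.py; python3 -c "
from h import *
st('b',.46,.5,.55)"
```

```text
t=10.42 th=0.428 R=179.1 pull=0.4 radial_out=4.9 f=[-4.2 -2.6  1.9] gap=0.106
0.46 shift [ 0.3  3.6 -4.5] turn [-0.1  0.2  0. ]
0.5 shift [  0.3   7.3 -10.6] turn [-0.1  0.2  0. ]
0.55 shift [  0.3  12.2 -18.1] turn [-0.1  0.2  0. ]
```

>>> move_arm(commands="0 1.4 -2.4 0 0 0 1;0 2.6 -4.6 0 0 0 1;0 4.4 -7.6 0 0 0 1;0 4.4 -7.6 0 0 0 1;0 4.4 -7.6 0 0 0 1")

```text
clock: 10.83
position: [467.4, -28.4, 180.2]
ee_rot: [2.054, 2.376, -0.006]
ft_force: [-4.1, -1.7, 1.2]
finger_gap: 0.101
```

```bash
echo 'V["b"][0]=443.2' >> h.py; python3 -c "
from h import *
st('b',.5,.55,.6)"
```

```text
t=10.83 th=0.480 R=178.4 pull=1.1 radial_out=4.3 f=[-4.1 -1.7  1.2] gap=0.101
0.5 shift [ 0.4  2.1 -2.8] turn [-0.1  0.2  0. ]
0.55 shift [  0.4   7.  -10.2] turn [-0.1  0.2  0. ]
0.6 shift [  0.4  12.2 -17.4] turn [-0.1  0.2  0. ]
```

>>> move_arm(commands="0 2 -2.8 0 0 0 1;0 4.2 -6.5 0 0 0 1;0 6.6 -10.2 0 0 0 1;0 6.6 -10.2 0 0 0 1;0 6.6 -10.2 0 0 0 1")

```text
clock: 11.25
position: [473.6, -27.5, 191.1]
ee_rot: [2.055, 2.376, -0.008]
ft_force: [-4.4, -1.3, 2.9]
finger_gap: 0.105
```

```bash
python3 -c "
from h import *
st('b',.6,.65,.7)"
```

```text
t=11.25 th=0.551 R=179.0 pull=0.2 radial_out=5.4 f=[-4.4 -1.3  2.9] gap=0.105
0.6 shift [ 0.4  6.  -6.5] turn [-0.2  0.2 -0. ]
0.65 shift [  0.4  11.5 -13.5] turn [-0.2  0.2 -0. ]
0.7 shift [  0.4  17.5 -20.1] turn [-0.2  0.2 -0. ]
```

>>> move_arm(commands="0 2.5 -3.6 0 0 0 1;0 5.2 -7.2 0 0 0 1;0 8 -10.7 0 0 0 1;0 10.6 -14 0 0 0 1;0 10.6 -14 0 0 0 1;0 10.6 -14 0 0 0 1")

```text
clock: 11.75
position: [483.9, -26.0, 206.0]
ee_rot: [2.055, 2.376, -0.01]
ft_force: [-7.0, -2.4, 3.1]
finger_gap: 0.103
```

```bash
sed -i 's/r=s\["position"\]-\[x,y,89\]/r=s["position"]-[x,y,HZ]/; s/y+d\*np.sin(w),89+178/y+d*np.sin(w),HZ+178/' h.py; echo 'HZ=90.5' >> h.py; python3 -c "
from h import *
st('b',.7,.75,.8,.85,.9,.95,1)"
```

```text
t=11.75 th=0.645 R=178.9 pull=2.3 radial_out=7.6 f=[-7.  -2.4  3.1] gap=0.103
0.7 shift [ 0.4  7.1 -6.7] turn [-0.3  0.2 -0. ]
0.75 shift [  0.4  13.3 -13.1] turn [-0.3  0.2 -0. ]
0.8 shift [  0.4  19.9 -19.1] turn [-0.3  0.2 -0. ]
0.85 shift [  0.3  26.7 -24.8] turn [-0.3  0.2 -0. ]
0.9 shift [  0.3  33.8 -30.1] turn [-0.3  0.2 -0. ]
0.95 shift [  0.3  41.2 -35.1] turn [-0.3  0.2 -0. ]
1 shift [  0.3  48.8 -39.7] turn [-0.3  0.2 -0. ]
```

>>> move_arm(commands="-0.2 2 -3.8 0 0 0 1;-0.2 5.8 -7.3 0 0 0 1;-0.2 12 -13.8 0 0 0 1;-0.2 18.4 -19.8 0 0 0 1;-0.2 18.4 -19.8 0 0 0 1;-0.2 18.4 -19.8 0 0 0 1")

```text
clock: 12.25
position: [503.3, -23.2, 227.8]
ee_rot: [2.054, 2.375, -0.009]
ft_force: [-4.7, -1.0, 6.0]
finger_gap: 0.105
```

```bash
echo 'V["b"][0]=441.7' >> h.py; python3 -c "
from h import *
st('b',.85,.9,.95,1,1.05,1.1)"
```

```text
t=12.25 th=0.815 R=179.4 pull=-0.2 radial_out=7.7 f=[-4.7 -1.   6. ] gap=0.105
0.85 shift [ 0.6  5.7 -2.9] turn [-0.2  0.3  0. ]
0.9 shift [ 0.6 12.8 -8.2] turn [-0.2  0.3  0. ]
0.95 shift [  0.6  20.2 -13.2] turn [-0.2  0.3  0. ]
1 shift [  0.6  27.8 -17.8] turn [-0.2  0.3  0. ]
1.05 shift [  0.5  35.7 -22. ] turn [-0.2  0.3  0. ]
1.1 shift [  0.5  43.7 -25.8] turn [-0.2  0.3  0. ]
```

```bash
echo 'HZ=93;V["b"][0]=443' >> h.py; python3 -c "
from h import *
st('b',.85,.9,.95,1,1.05,1.1)"
```

```text
t=12.25 th=0.800 R=178.3 pull=-0.4 radial_out=7.7 f=[-4.7 -1.   6. ] gap=0.105
0.85 shift [ 0.4  7.  -5.4] turn [-0.2  0.3  0. ]
0.9 shift [  0.4  14.1 -10.7] turn [-0.2  0.3  0. ]
0.95 shift [  0.4  21.5 -15.7] turn [-0.2  0.3  0. ]
1 shift [  0.4  29.1 -20.3] turn [-0.2  0.3  0. ]
1.05 shift [  0.3  37.  -24.5] turn [-0.2  0.3  0. ]
1.1 shift [  0.3  45.  -28.3] turn [-0.2  0.3  0. ]
```

>>> move_arm(commands="0 3 -3.3 0 0 0 1;0 6.5 -6.2 0 0 0 1;0 13.6 -11.6 0 0 0 1;0 21 -16.6 0 0 0 1;0 28.6 -21.2 0 0 0 1;0 28.6 -21.2 0 0 0 1;0 28.6 -21.2 0 0 0 1")

```text
clock: 12.83
position: [533.5, -18.7, 251.1]
ee_rot: [2.052, 2.373, -0.005]
ft_force: [-4.4, -1.3, 5.0]
finger_gap: 0.106
```

```bash
python3 -c "
from h import *
st('b',1.05,1.1,1.15,1.2,1.25,1.3,1.35,1.4)"
```

```text
t=12.83 th=1.015 R=180.1 pull=1.6 radial_out=6.6 f=[-4.4 -1.3  5. ] gap=0.106
1.05 shift [ 0.4  6.6 -1. ] turn [ 0.   0.3 -0. ]
1.1 shift [ 0.3 14.6 -4.8] turn [ 0.   0.3 -0. ]
1.15 shift [ 0.3 22.8 -8.2] turn [ 0.   0.3 -0. ]
1.2 shift [  0.3  31.2 -11.1] turn [ 0.   0.3 -0. ]
1.25 shift [  0.3  39.8 -13.7] turn [ 0.   0.3 -0. ]
1.3 shift [  0.3  48.4 -15.8] turn [ 0.   0.3 -0. ]
1.35 shift [  0.3  57.2 -17.5] turn [ 0.   0.3 -0. ]
1.4 shift [  0.3  66.  -18.7] turn [ 0.   0.3 -0. ]
```

>>> move_arm(commands="0 3 -2 0 0 0 1;0 6.3 -3.5 0 0 0 1;0 14.3 -7.5 0 0 0 1;0 22.5 -10.9 0 0 0 1;0 30.8 -13.9 0 0 0 1;0 39.3 -16.4 0 0 0 1;0 44 -17.6 0 0 0 1;0 44 -17.6 0 0 0 1;0 44 -17.6 0 0 0 1")

```text
clock: 13.58
position: [579.4, -11.9, 270.9]
ee_rot: [2.049, 2.37, 0.001]
ft_force: [-1.4, -1.1, 5.6]
finger_gap: 0.105
```

```bash
python3 -c "
from h import *
st('b',1.3,1.35,1.4)"
```

```text
t=13.58 th=1.294 R=182.3 pull=0.3 radial_out=5.8 f=[-1.4 -1.1  5.6] gap=0.105
1.3 shift [0.3 2.  4. ] turn [ 0.4  0.3 -0. ]
1.35 shift [ 0.3 10.7  2.4] turn [ 0.4  0.3 -0. ]
1.4 shift [ 0.3 19.6  1.2] turn [ 0.4  0.3 -0. ]
```

>>> move_arm(commands="0 4 -1.2 0 0 0 1;0 8 -2.2 0 0 0 1;0 11 -2.6 0 0 0 1;0 11 -2.6 0 0 0 1;0 11 -2.6 0 0 0 1")

```text
clock: 14.0
position: [591.1, -10.1, 273.7]
ee_rot: [2.049, 2.369, 0.003]
ft_force: [-1.2, -1.3, -0.5]
finger_gap: 0.105
```

```bash
python3 -c "
from h import *
st('b',1.35,1.4)"
```

```text
t=14.00 th=1.361 R=182.9 pull=1.5 radial_out=-0.3 f=[-1.2 -1.3 -0.5] gap=0.105
1.35 shift [ 0.2 -1.2  5.1] turn [ 0.5  0.3 -0. ]
1.4 shift [0.2 7.7 4. ] turn [ 0.5  0.3 -0. ]
```

>>> move_arm(commands="0 2.5 -0.5 0 0 0 1;0 5 -0.8 0 0 0 1;0 5 -0.8 0 0 0 1;0 5 -0.8 0 0 0 1")

```text
clock: 14.33
position: [596.5, -9.3, 274.8]
ee_rot: [2.048, 2.368, 0.004]
ft_force: [-1.7, -1.1, 0.7]
finger_gap: 0.104
```

```bash
python3 -c "
from h import *
st('b',1.4)"
```

```text
t=14.33 th=1.391 R=183.2 pull=1.7 radial_out=0.9 f=[-1.7 -1.1  0.7] gap=0.104
1.4 shift [0.2 2.2 5. ] turn [ 0.5  0.3 -0. ]
```

>>> move_arm(commands="0 2 -0.2 0 0 0 1;0 4 -0.4 0 0 0 1;0 4 -0.4 0 0 0 1;0 4 -0.4 0 0 0 1")

```text
clock: 14.67
position: [600.8, -8.7, 275.4]
ee_rot: [2.048, 2.368, 0.005]
ft_force: [-2.3, -1.0, 1.8]
finger_gap: 0.105
```

```bash
python3 -c "
from h import *
st('b',1.4)
cv2.imwrite('pics/sb.png',cv2.resize(imaging.grab_frame('scene')[130:300,150:400],None,fx=3,fy=3))"
```

```text
t=14.67 th=1.415 R=183.3 pull=2.2 radial_out=2.0 f=[-2.3 -1.   1.8] gap=0.105
1.4 shift [ 0.2 -2.1  5.6] turn [ 0.6  0.3 -0. ]
```

View pics/sb.png

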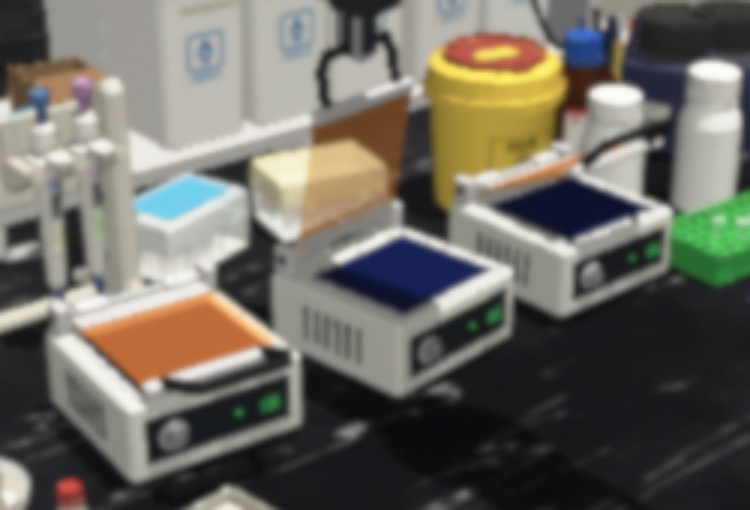

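The picture shows cover B nearly upright and cover C standing part-open, both boxes flat. I'll nudge B on to its stop.

>>> move_arm(commands="0 2 -0.2 0 0 0 1;0 4 -0.2 0 0 0 1;0 4 -0.2 0 0 0 1;0 4 -0.2 0 0 0 1")

```text
clock: 15.05
position: [602.4, -8.4, 275.6]
ee_rot: [2.05, 2.371, -0.002]
ft_force: [-8.0, -1.9, 5.5]
finger_gap: 0.105
```

```bash
python3 -c "
from h import *
st('b')"
```

```text
t=15.05 th=1.424 R=183.4 pull=7.7 radial_out=6.2 f=[-8.  -1.9  5.5] gap=0.105
```

>>> move_arm(commands="0 -0.3 0 0 0 0 1;0 -0.5 0 0 0 0 1;0 -0.5 0 0 0 0 0.7;0 -0.5 0 0 0 0 0.4;0 -0.5 0 0 0 0 0.2;0 -0.5 0 0 0 0 0.1;0 -0.5 0 0 0 0 0.1;0 -0.5 -15 0 0 0 0.1;0 -0.5 -35 0 0 0 0.1;0 -0.5 -60 0 0 0 0.1;0 -0.5 -60 0 0 0 0.1")

```text
clock: 15.97
position: [604.3, -7.2, 340.9]
ee_rot: [2.046, 2.365, 0.01]
ft_force: [1.9, -0.6, 1.6]
finger_gap: 0.453
```

```bash
python3 -c "
from h import *
p=arc('a',0);p[2]=330;goal(p,-4.4);p[2]=199;goal(p,-4.4)
print(ctrl.state()['ft_force'],ctrl.state()['position'])"
```

```text
shift [ 233.4 -115.5    7.7] turn [ 0.9  0.3 12.7]
shift [ 234.2 -117.4  138.7] turn [ 0.9  0.3 12.7]
[ 1.87029343 -0.62474345  1.64804993] [604.28877705  -7.2298138  340.91635565]
```

>>> move_arm(commands="20 -10 0 0 0 1 0.1;45 -25 0 0 0 3 0.1;75 -40 0 0 0 5 0.1;105 -55 10 0.3 0 7 0.1;135 -70 30 0.5 0 8 0.1;165 -85 55 0.9 0 10 0.1;195 -100 80 0.9 0 12 0.1;220 -110 105 0.9 0 12.7 0.1;234 -117.4 130 0.9 0.3 12.7 0.1;234 -117.4 139 0.9 0.3 12.7 0.1;234 -117.4 139 0.9 0.3 12.7 0.1;234 -117.4 139 0.9 0.3 12.7 0.1")

```text
clock: 16.97
position: [457.7, 205.9, 198.8]
ee_rot: [2.307, 2.132, -0.0]
ft_force: [0.4, -0.5, 0.9]
finger_gap: 0.447
```

```bash
echo 'HZ=89' >> h.py; python3 -c "
from h import *
wview('a','pics/w3.png')
st('a',0)"
```

```text
[277. 270.]
[276. 220.]
[276. 165.]
t=17.02 th=0.505 R=207.6 pull=-0.5 radial_out=-0.4 f=[ 0.6 -0.5  0.2] gap=0.453
0 shift [  0.9  -2.1 100.5] turn [ 0.1 -0.  -0.2]
```

View pics/w3.png

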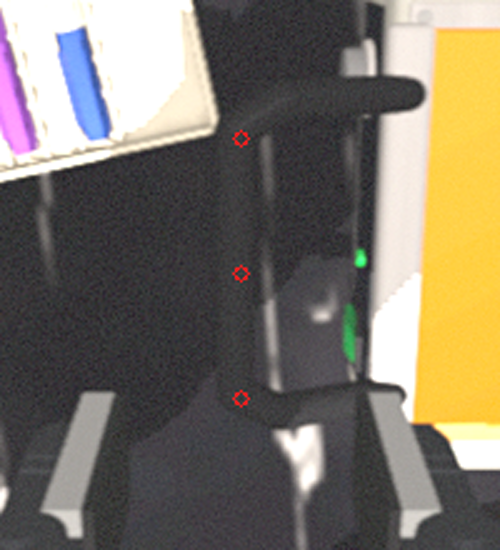

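>>> move_arm(commands="0.5 -2.5 20 0 0 0 0.1;0.5 -2.5 45 0 0 0 0.1;0.5 -2.5 70 0 0 0 0.1;0.5 -2.5 88 0 0 0 0.1;0.5 -2.5 98 0 0 0 0.1;0.5 -2.5 100.5 0 0 0 0.1;0.5 -2.5 100.5 0 0 0 0.1;0.5 -2.5 99 0 0 0 0.5;0.5 -2.5 99 0 0 0 0.8;0.5 -2.5 98 0 0 0 1;0.5 -2.5 98 0 0 0 1;0.5 -2.5 98 0 0 0 1")

```text
clock: 18.02
position: [456.1, 207.0, 102.1]
ee_rot: [2.307, 2.131, 0.005]
ft_force: [-1.5, 0.5, 0.9]
finger_gap: 0.108
```

```bash
python3 -c "
from h import *
st('a',0)
s=ctrl.state()
V['a'][:2]=s['position'][:2]; import h; h.HZ=s['position'][2]-10
st('a',.05,.1,.15,.2,.25,.3,.35)"
```

```text
t=18.02 th=0.017 R=178.6 pull=-0.8 radial_out=1.6 f=[-1.5  0.5  0.9] gap=0.108
0 shift [-0.   0.4  3.1] turn [ 0.2 -0.1 -0.1]
t=18.02 th=0.000 R=178.0 pull=-0.9 radial_out=1.6 f=[-1.5  0.5  0.9] gap=0.108
0.05 shift [ 0.   0.7 -8.9] turn [ 0.2 -0.1 -0.1]
0.1 shift [  0.    1.9 -17.7] turn [ 0.2 -0.1 -0.1]
0.15 shift [  0.    3.5 -26.4] turn [ 0.2 -0.1 -0.1]
0.2 shift [  0.1   5.6 -35.1] turn [ 0.2 -0.1 -0.1]
0.25 shift [  0.1   8.1 -43.6] turn [ 0.2 -0.1 -0.1]
0.3 shift [  0.1  11.  -52. ] turn [ 0.2 -0.1 -0.1]
0.35 shift [  0.1  14.3 -60.3] turn [ 0.2 -0.1 -0.1]
```

>>> move_arm(commands="0 0.2 -4 0 0 0 1;0 0.7 -8.9 0 0 0 1;0 1.9 -17.7 0 0 0 1;0 3.5 -26.4 0 0 0 1;0 5.4 -35.1 0 0 0 1;0 7.8 -43.6 0 0 0 1;0 10.6 -52 0 0 0 1;0 13.7 -60.3 0 0 0 1;0 13.7 -60.3 0 0 0 1;0 13.7 -60.3 0 0 0 1")

```text
clock: 18.85
position: [469.9, 206.0, 163.4]
ee_rot: [2.307, 2.13, 0.006]
ft_force: [0.2, 0.9, -0.1]
finger_gap: 0.108
```

```bash
echo 'HZ=92.1;V["a"][:2]=[455.6,207]' >> h.py; python3 -c "
from h import *
st('a',.38,.41,.45,.5,.55)"
```

```text
t=18.85 th=0.355 R=178.2 pull=0.0 radial_out=-0.2 f=[ 0.2  0.9 -0.1] gap=0.108
0.38 shift [-0.   2.  -3.9] turn [ 0.2 -0.1 -0.2]
0.41 shift [-0.   4.4 -8.7] turn [ 0.2 -0.1 -0.2]
0.45 shift [ -0.    7.7 -15. ] turn [ 0.2 -0.1 -0.2]
0.5 shift [  0.   12.3 -22.6] turn [ 0.2 -0.1 -0.2]
0.55 shift [  0.   17.2 -30.1] turn [ 0.2 -0.1 -0.2]
```

>>> move_arm(commands="0 2 -3.9 0 0 0 1;0 4.4 -8.7 0 0 0 1;0 4.4 -8.7 0 0 0 1;0 4.4 -8.7 0 0 0 1")

```text
clock: 19.18
position: [473.9, 205.7, 172.4]
ee_rot: [2.307, 2.131, 0.005]
ft_force: [-1.4, 0.8, 0.6]
finger_gap: 0.103
```

```bash
python3 -c "
from h import *
st('a',.45,.47,.5,.55)"
```

```text
t=19.18 th=0.411 R=178.4 pull=0.1 radial_out=1.5 f=[-1.4  0.8  0.6] gap=0.103
0.45 shift [-0.1  3.6 -6. ] turn [ 0.2 -0.1 -0.1]
0.47 shift [-0.   5.4 -9.1] turn [ 0.2 -0.1 -0.1]
0.5 shift [ -0.    8.2 -13.7] turn [ 0.2 -0.1 -0.1]
0.55 shift [ -0.   13.1 -21.1] turn [ 0.2 -0.1 -0.1]
```

>>> move_arm(commands="0 2 -4 0 0 0 1;0 5.2 -9.1 0 0 0 1;0 5.2 -9.1 0 0 0 1;0 5.2 -9.1 0 0 0 1")

```text
clock: 19.52
position: [478.9, 205.2, 182.0]
ee_rot: [2.307, 2.131, 0.005]
ft_force: [-2.5, 0.9, 0.4]
finger_gap: 0.108
```

```bash
python3 -c "
from h import *
st('a',.5,.53)"
```

```text
t=19.52 th=0.471 R=178.6 pull=0.9 radial_out=2.4 f=[-2.5  0.9  0.4] gap=0.108
0.5 shift [-0.   3.2 -4. ] turn [ 0.2 -0.1 -0.2]
0.53 shift [-0.   6.1 -8.5] turn [ 0.2 -0.1 -0.2]
```

>>> move_arm(commands="0 2.5 -4.2 0 0 0 1;0 5.5 -8.7 0 0 0 1;0 5.5 -8.7 0 0 0 1;0 5.5 -8.7 0 0 0 1")

```text
clock: 19.85
position: [484.4, 204.8, 191.4]
ee_rot: [2.307, 2.13, 0.005]
ft_force: [-2.6, 0.4, 2.5]
finger_gap: 0.102
```

```bash
python3 -c "
from h import *
st('a',.56,.59,.62)"
```

```text
t=19.85 th=0.532 R=178.9 pull=-0.6 radial_out=3.6 f=[-2.6  0.4  2.5] gap=0.102
0.56 shift [-0.   3.6 -3.5] turn [ 0.2 -0.1 -0.2]
0.59 shift [ 0.   6.7 -7.8] turn [ 0.2 -0.1 -0.2]
0.62 shift [  0.   10.  -12.1] turn [ 0.2 -0.1 -0.2]
```

>>> move_arm(commands="0 2.6 -3.9 0 0 0 1;0 5.6 -8.4 0 0 0 1;0 5.6 -8.4 0 0 0 1;0 5.6 -8.4 0 0 0 1")

```text
clock: 20.18
position: [490.5, 204.3, 200.5]
ee_rot: [2.307, 2.129, 0.006]
ft_force: [-2.8, 1.0, 1.5]
finger_gap: 0.106
```

```bash
python3 -c "
from h import *
st('a',.62,.66,.7)"
```

```text
t=20.18 th=0.594 R=179.3 pull=0.6 radial_out=3.2 f=[-2.8  1.   1.5] gap=0.106
0.62 shift [-0.   3.9 -2.9] turn [ 0.3 -0.1 -0.2]
0.66 shift [ 0.   8.5 -8.4] turn [ 0.3 -0.1 -0.2]
0.7 shift [  0.   13.3 -13.6] turn [ 0.3 -0.1 -0.2]
```

>>> move_arm(commands="0 2.7 -3.6 0 0 0 1;0 7 -9.4 0 0 0 1;0 7 -9.4 0 0 0 1;0 7 -9.4 0 0 0 1")

```text
clock: 20.52
position: [498.3, 203.7, 210.9]
ee_rot: [2.307, 2.128, 0.009]
ft_force: [-1.7, -0.0, 2.2]
finger_gap: 0.109
```

```bash
echo 'HZ=93.5;V["a"][0]=454.8' >> h.py; python3 -c "
from h import *
st('a',.7,.75,.8,.85,.9,.95,1)"
```

```text
t=20.52 th=0.663 R=178.2 pull=-0.6 radial_out=2.7 f=[-1.7 -0.   2.2] gap=0.109
0.7 shift [-0.   4.6 -4.7] turn [ 0.4 -0.1 -0.2]
0.75 shift [ -0.   10.9 -11. ] turn [ 0.4 -0.1 -0.2]
0.8 shift [  0.   17.5 -16.9] turn [ 0.4 -0.1 -0.2]
0.85 shift [  0.1  24.4 -22.6] turn [ 0.4 -0.1 -0.2]
0.9 shift [  0.1  31.6 -27.8] turn [ 0.4 -0.1 -0.2]
0.95 shift [  0.1  39.  -32.7] turn [ 0.4 -0.1 -0.2]
1 shift [  0.2  46.7 -37.3] turn [ 0.4 -0.1 -0.2]
```

No catch through 0.66 rad, so A is a good hinge. I'll continue.

>>> move_arm(commands="0 2.2 -2.4 0 0 0 1;0 4.5 -5 0 0 0 1;0 10.6 -11.4 0 0 0 1;0 17 -17.6 0 0 0 1;0 23.8 -23.5 0 0 0 1;0 31 -28.8 0 0 0 1;0 31 -28.8 0 0 0 1;0 31 -28.8 0 0 0 1")

```text
clock: 21.18
position: [530.5, 201.2, 241.6]
ee_rot: [2.306, 2.126, 0.014]
ft_force: [-2.8, 0.2, 4.4]
finger_gap: 0.107
```

```bash
python3 -c "
from h import *
st('a',.95,1,1.05,1.1,1.15,1.2)"
```

```text
t=21.18 th=0.912 R=179.7 pull=-0.2 radial_out=5.2 f=[-2.8  0.2  4.4] gap=0.107
0.95 shift [ 0.   6.6 -2.2] turn [ 0.6 -0.2 -0.3]
1 shift [ 0.1 14.3 -6.7] turn [ 0.6 -0.2 -0.3]
1.05 shift [  0.1  22.1 -10.9] turn [ 0.6 -0.2 -0.3]
1.1 shift [  0.2  30.2 -14.6] turn [ 0.6 -0.2 -0.3]
1.15 shift [  0.2  38.5 -17.9] turn [ 0.6 -0.2 -0.3]
1.2 shift [  0.3  46.9 -20.7] turn [ 0.6 -0.2 -0.3]
```

>>> move_arm(commands="0 3 -2.2 0 0 0 1;0 6 -4.3 0 0 0 1;0 13.5 -9 0 0 0 1;0 21.3 -13.3 0 0 0 1;0 29.3 -17.2 0 0 0 1;0 37.5 -20.7 0 0 0 1;0 46 -23.7 0 0 0 1;0 46 -23.7 0 0 0 1;0 46 -23.7 0 0 0 1")

```text
clock: 21.93
position: [577.8, 197.5, 266.9]
ee_rot: [2.305, 2.123, 0.02]
ft_force: [-0.6, 1.3, 4.2]
finger_gap: 0.105
```

```bash
python3 -c "
from h import *
st('a',1.25,1.3,1.35,1.4)"
```

```text
t=21.93 th=1.211 R=181.7 pull=-0.6 radial_out=4.2 f=[-0.6  1.3  4.2] gap=0.105
1.25 shift [0.1 7.8 1.7] turn [ 0.8 -0.2 -0.3]
1.3 shift [ 0.1 16.5 -0.3] turn [ 0.8 -0.2 -0.3]
1.35 shift [ 0.2 25.2 -1.9] turn [ 0.8 -0.2 -0.3]
1.4 shift [ 0.2 34.1 -3. ] turn [ 0.8 -0.2 -0.3]
```

>>> move_arm(commands="0 4 -1.4 0 0 0 1;0 10 -3.3 0 0 0 1;0 17 -5 0 0 0 1;0 23 -6 0 0 0 1;0 27 -6.8 0 0 0 1;0 27 -6.8 0 0 0 1;0 27 -6.8 0 0 0 1")

```text
clock: 22.52
position: [606.2, 195.2, 274.5]
ee_rot: [2.304, 2.121, 0.025]
ft_force: [1.1, 1.7, 2.0]
finger_gap: 0.111
```

```bash
python3 -c "
from h import *
st('a',1.4)"
```

```text
t=22.52 th=1.373 R=182.8 pull=-1.2 radial_out=1.9 f=[1.1 1.7 2. ] gap=0.111
1.4 shift [0.1 5.4 4.2] turn [ 1.  -0.3 -0.3]
```

>>> move_arm(commands="0 2 -0.3 0 0 0 1;0 4 -0.6 0 0 0 1;0 6 -0.8 0 0 0 1;0 6 -0.8 0 0 0 1;0 6 -0.8 0 0 0 1")

```text
clock: 22.93
position: [612.3, 194.8, 275.5]
ee_rot: [2.304, 2.121, 0.026]
ft_force: [-2.9, 1.6, 2.4]
finger_gap: 0.106
```

```bash
python3 -c "
from h import *
st('a',1.4)"
```

```text
t=22.93 th=1.406 R=183.1 pull=2.7 radial_out=2.7 f=[-2.9  1.6  2.4] gap=0.106
1.4 shift [ 0.1 -0.7  5.1] turn [ 1.  -0.3 -0.3]
```

>>> move_arm(commands="0 1.5 -0.1 0 0 0 1;0 2.5 -0.2 0 0 0 1;0 2.5 -0.2 0 0 0 1;0 2.5 -0.2 0 0 0 1")

```text
clock: 23.27
position: [613.2, 194.7, 275.7]
ee_rot: [2.305, 2.123, 0.021]
ft_force: [-6.4, 1.2, 3.4]
finger_gap: 0.106
```

```bash
python3 -c "
from h import *
st('a',1.4)"
```

```text
t=23.27 th=1.412 R=183.1 pull=6.1 radial_out=4.0 f=[-6.4  1.2  3.4] gap=0.106
1.4 shift [ 0.1 -1.7  5.3] turn [ 0.8 -0.3 -0.3]
```

At the stop. I'll release, retreat and check.

>>> move_arm(commands="0 -0.3 0 0 0 0 1;0 -0.5 0 0 0 0 1;0 -0.5 0 0 0 0 0.7;0 -0.5 0 0 0 0 0.4;0 -0.5 0 0 0 0 0.2;0 -0.5 0 0 0 0 0.1;0 -0.5 0 0 0 0 0.1;0 -0.5 -15 0 0 0 0.1;0 -0.5 -35 0 0 0 0.1;0 -0.5 -70 0 0 0 0.1;0 -30 -80 0 0 0 0.1;0 -60 -80 0 0 0 0.1")

```text
clock: 24.27
position: [554.3, 199.8, 358.0]
ee_rot: [2.306, 2.118, 0.033]
ft_force: [-0.4, 0.8, 0.2]
finger_gap: 0.45
```

>>> move_arm(commands="0 -30 0 0 0 0 0.1;0 -60 0 0 0 0 0.1;0 -90 0 0 0 0 0.1;0 -90 0 0 0 0 0.1;0 -90 0 0 0 0 0.1;0 -90 0 0 0 0 0.1")

```text
clock: 24.77
position: [465.6, 207.0, 356.4]
ee_rot: [2.306, 2.116, 0.035]
ft_force: [0.7, -0.1, 0.1]
finger_gap: 0.448
```

Run:
```python
from h import *
s=ctrl.state();print(s['clock'],s['position'],s['ft_force'])
a=imaging.grab_frame('scene')[110:310,140:410];b=imaging.grab_frame('top');cv2.imwrite('pics/top9.png',b)
a0=cv2.imread('pics/scene0.png')[110:310,140:410]
k=dict(fx=1.45,fy=1.45,interpolation=cv2.INTER_CUBIC)
t0=cv2.imread('pics/top0.png')[150:290,110:440];t=b[150:290,110:440]
row1=np.hstack([cv2.resize(x,(400,296)) for x in(a0,a)])
row2=np.hstack([cv2.resize(x,(400,170)) for x in(t0,t)])
cv2.imwrite('pics/fin.png',np.vstack([row1,row2]))
```

```text
24.7667 [465.63499432 206.96462237 356.44849483] [ 0.74253361 -0.06780472  0.11531347]
```

View pics/fin.png

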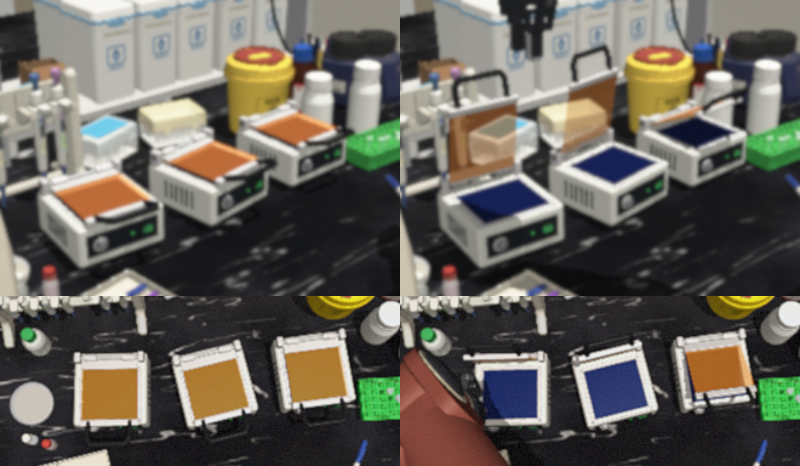

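```bash
python3 -c "
from workcell import ctrl
print(ctrl.finish_job())"
```

```text
the job is handed in; nothing more can be done
None
```

I handed the job in at about 25 s, with two covers fully open and the binding one standing where it catches. (I named the viewers a, b and c from left to right; this labelling is mine.)

- **Binding cover (c, right):** the steady pull stayed under about 2 N up to 0.45 rad. It then jumped to about 12 N and stayed there when held still at about 0.48 rad. A second small pull gave the same result. I backed off until the pull was near zero and let go at about 0.47 rad.
- **Good covers (a and b):** both swung up with no more than about 2.7 N held still, and both read 6–8 N when pressed lightly against their stops at about 1.4 rad. I then released them.

**Last checks:** before-and-after pictures from the scene camera show all three boxes flat and in the same place by eye. The two open covers stand upright, the third is part-open, and the gripper is clear of everything with almost no force on it. In the final top view the arm hides the dish and vials. The scene view shows the red-capped vial still in place, but I did not check the dish and the clear vial closely.

**What disagreed:**
- The two 12 N pulls on c were above the roughly 9 N given as enough to begin lifting the front at that angle. I saw no shift or tilt, but I did not measure tilt directly.
- While swinging b and a, the measured arc radius drifted about 5 mm above the stated 178 mm. The bar probably slid slightly in the finger pads. This caused sideways forces of up to about 8 N, which did not visibly move the boxes.

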